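# Hold the sprung tweezers at the marked gap over the parts dish

### The arm

A 6-joint arm with a two-finger parallel gripper is mounted at the origin on a cart in front of the work surface, level with it; the furniture and walls round the work are solid. World frame = base frame: x ahead of the robot, y to its left, z up, the work surface at z = 0. Lengths are in m, angles in rad, forces in N, time in s.
With the tool pointing down it reaches from about 0.25 to 0.725 m from the base axis. Payload 4 kg.
Tool frame: the origin (TCP) lies midway between the tips of the shut fingers; the grasp point (between the pads) lies bot.tcp_to_grasp behind it (bot.tcp_to_grasp is the distance from the TCP to the grasp point, in m); z points along the fingers, y is the line along which they close (so a half turn about z gives the same grasp; the last joint's range is limited). The gripper opens to 85 mm and grips with 20 to 120 N. Pads are 22 mm wide; open, the fingers measure 114 mm over their backs; the gripper's body (76 mm by 85 mm) begins 54 mm behind the grasp point. The pads swing forward as they close: fully open they stand 13 mm farther back than shut.
Start: joints at [-1.257, 0.241, 0.005, 1.335, 0, 1.571], TCP at [0.154, -0.476, 0.231] pointing down, gripper open.
Joint ranges: [-2.72, 2.72], [-1.05, 1.87], [-1.09, 1.28], [-1.99, 2.15], [-1.42, 1.44], [-3.14, 3.14]. Speed limits (rad/s): [2.79, 2.79, 3.14, 3.14, 3.14, 3.14].

### API

Orientations are given as a unit quaternion [x, y, z, w].
In Python, from workcell import readout, camera, bot gives the robot as it stands. The module is installed in compiled form; this text tells all that it offers.
- The arm moves only by the tool jog_arm, never from a script. Its argument "motion" is a list of rows, each an object of numbers: "x", "y", "z": the shift along the tool's x, y, z in mm; "spin": the turn about the tool's z in degrees; "fingers": the closure, from -1 (fully open) to 1 (shut). A call has 1 to 8 rows; each row is the pose to reach, as a shift and turn from the pose commanded when the call began, along the tool's axes at that moment; what a row does not reach only later rows make up. A row lasts 1/8 s, in which the tool goes at most 62.5 mm and 10.7 degrees, less where a joint would pass 70% of its speed; a pose out of reach is approached as far as the arm can. A call with a gripper value outside its range is refused whole. The fingers move at their own pace and stop on an object; the grip force is fixed at half the most. Time passes only in rows, so rows that repeat a pose let the fingers close. It gives the time, the measured TCP pose, the force, the opening and the grip force at its end, in the units of the state.
- readout.get_obs(): the state, without advancing time (a new reading comes with each control period).
- camera(name): name is "side" or "top" or "wrist"; returns a dict with "pixels" (480x640x3 uint8, red, green, blue), "K" (3x3 intrinsics, pixels), "dist" ([k1, k2, p1, p2, k3] as OpenCV has them; the pictures are not rectified), "rvec" (rotation vector, rad) and "tvec" (3), from world to camera coordinates, as OpenCV has them. Camera axes: x right, y down, z forward; pixel columns grow to the right and rows downward; lengths in m; the calibration is good to about 2 mm. A picture is of the moment at which its call begins. There is no depth.
- bot.job_done(): hands the job in; it is judged then, once.
The state is a dict: "clock": time; "joint_pos": joint angles; "joint_vel": joint speeds; "tau": joint torques, N m; "eef_pos": TCP position; "tool_rot": TCP orientation; "ft_force": force on the tool from outside, world axes, zero at the start; "ft_torque": the same for the moment, N m; "grip_width": finger opening in m; "grasp_force": force on a finger pad.
Only numpy, scipy, OpenCV 4.12 (cv2) and the standard library are available. Lean on these libraries where they do the work, as an engineer would, in place of code of your own. Each camera call takes 0.05 s, during which the arm holds its last target. There are 200 camera calls.

### The job

I am about to fit valve keepers and need the sprung tweezers held ready: take them by their two black rubber finger pads from the rest, squeeze them until the pointer pin stands in line with the fin of the mark collar, and hold the tips steady at that gap, level and about a hand's breadth above the round steel dish, so that a dropped keeper falls into it. Finish while still holding them there, squeezed to the mark. Leave the dish and the other things on the bench where they are.

Things in the scene. Friction and masses are not known exactly. Their poses are not given: they have to be found in the camera images.
- tweezers: Sprung steel tweezers, 227 mm long, about 65 g, level on edge, loose in their rest, balancing within 10 mm of the pads' middle. Origin on the centre line at the back hinges, underside of the arms; x points to the tips, y to the left arm, z up. Two arms, hinged here 12 mm apart, are sprung open (14 N m/rad each, 0.03 rad preload): the mark takes 8 to 14 N on each pad; a hard squeeze shuts the tips, well past the mark.
- pads (a point): Middle between the two black rubber finger pads of the tweezers, half-way up them, 115 mm ahead of the hinges, 41 mm above the bench at first; axes as tweezers. Each pad: 26 mm along x, 24 mm high, flat upright outer face. Over the outer faces 46 mm when free (each toed out 0.06 rad), 32 mm and parallel with each arm at 0.06 rad; shrinks by 0.115 m x the sum of both arm angles.
- tips_mid (a point): Point half-way between the two tips, on the centre line, 84 mm ahead of the pads' middle, at the same height; axes as tweezers. Free tip gap 52 mm; at the mark between 18 and 39 mm.
- pointer (a point): The pointer: a thin upright steel pin, 2.6 mm thick, on top of the left arm just in front of the index bar, 168 mm ahead of the hinges; the point lies 4 mm under the pin's top.
- mark (a point): The mark: thin fin on the small dark collar on the index bar (a flat bar fixed to the right arm, passing over the left arm). y runs along the bar to the left: at the marked gap the pointer's y in this frame is 0 (it stays 8 mm ahead in x). Free, the pointer is 11 to 29 mm to the left; squeezing lowers that by 0.168 m x the sum of both arm angles. The collar is clamped; leave it so.
- left_arm (a joint): Angle of the left arm: 0 sprung open, grows as it is squeezed inward, 0.13 rad tips shut. At the mark both arms together read between 0.06 and 0.18 rad.
- right_arm (a joint): Angle of the right arm: the same, mirrored.
- rest: Fixed grey rest under the tweezers: base plate 190x60 mm, 8 mm thick, and two cross bars 8 mm thick, 28 mm ahead of the pads' middle and 67 mm behind it, their tops 34 mm above the bench with 6 mm lugs at the ends. Origin on the bench, 13 mm behind the pads' middle; axes as the tweezers at first.
- dish: Round steel parts dish, 107 mm across the rim, 20 mm high, loose; origin at the centre of its underside. Nearby fixed obstacles for the tweezers' back end: the blue bench vice (185 mm high, x under 0.43, y 0.18 to 0.30 m) and the engine's cylinder head (140 mm high, x under 0.47, y under -0.04 m).
- filter_box: Blue carton 62x118x82 mm, bystander, origin at the centre of its underside.
- bottle: White sealant bottle with a blue band and nozzle, 43 mm thick, 142 mm high, bystander, origin at the centre of its underside.
- magnet: Pickup magnet: white disc 44 mm wide with an upright rod, 65 mm high, bystander, origin at the centre of its underside.
- bearing: Ball bearing, 52 mm across, 15 mm high, bystander, origin at the centre of its underside.
There are look-alikes about, which are no part of the job. What is shaped like the dish but purple, red or yellow is not meant.

How it is judged:
At the end, for the whole second after the job is handed in: The fingers hold the tweezers still, squeezed so that the pointer is within 2.5 mm of the mark along the index bar, level within 0.2 rad, the middle of the tips within 35 mm of the dish centre seen from above and 60 to 250 mm above the bench; the dish is within 20 mm of where it stood (y of pointer in the frame of mark between -0.0025 and 0.0025 m and horizontal distance between tips_mid and dish below 0.035 m and height (world z) of tips_mid between 0.06 and 0.25 m and angle between tips_mid's own z axis and vertical below 0.2 rad and contact force between tweezers and the fingers above 1 N and linear speed of tweezers below 0.02 m/s and velocity of joint left_arm between -0.05 and 0.05 rad/s and velocity of joint right_arm between -0.05 and 0.05 rad/s and distance of dish from where it was at the start of the episode below 0.02 m); the arm keeps its last pose, push and grip.
It fails at once if the dish is shoved away (over 30 mm) (distance of dish from where it was at the start of the episode above 0.03 m).
It fails at once if the filter box is disturbed (over 30 mm) (distance of filter_box from where it was at the start of the episode above 0.03 m).
It fails at once if the bottle is disturbed (over 30 mm) (distance of bottle from where it was at the start of the episode above 0.03 m).
It fails at once if the magnet is disturbed (over 30 mm) (distance of magnet from where it was at the start of the episode above 0.03 m).
It fails at once if the bearing is disturbed (over 30 mm) (distance of bearing from where it was at the start of the episode above 0.03 m).
It also fails if it takes over 43 s, if anything falls off the work surface, if the arm or the gripper's body presses on something with over 40 N, if the wrist force passes 120 N, or if a joint passes its speed limit or range.

## Working session

There is one attempt and no reset: what is moved stays moved. The work goes in short steps, Python scripts to look and compute and a tool call to move; the robot and the scene stay as the last step left them, time stands still between calls to the robot, and variables do not carry over. Pictures are saved under pics/ and viewed, at most 10 in all, crops included, and the job is handed in when it is done.

Besides the shell and the picture viewer there is one more tool, called after "Call:" in YAML: its name, and indented under it one key for each argument. jog_arm: Moves the arm, as the interface text tells. Its arguments: {"type":"object","properties":{"motion":{"type":"array"}},"required":["motion"]}

```bash
mkdir -p pics; cat > h.py <<'E'
import numpy as np, cv2
from workcell import readout, camera, bot
def grab(n,f=None):
    c=camera(n); c['rvec']=np.array(c['rvec'],float); c['tvec']=np.array(c['tvec'],float); c['K']=np.array(c['K'],float); c['dist']=np.array(c['dist'],float)
    if f: cv2.imwrite('pics/'+f,cv2.cvtColor(c['pixels'],cv2.COLOR_RGB2BGR)); np.savez('pics/'+f[:-4],**c)
    return c
def load(f): return dict(np.load('pics/'+f+'.npz'))
def ray(c,uv):
    p=cv2.undistortPoints(np.array(uv,float).reshape(-1,1,2),c['K'],c['dist']).reshape(-1,2)
    R=cv2.Rodrigues(c['rvec'])[0]; d=np.c_[p,np.ones(len(p))]@R
    return -R.T@c['tvec'].ravel(), d
def onz(c,uv,z):
    o,d=ray(c,uv); return o+d*((z-o[2])/d[:,2:3])
def proj(c,P): return cv2.projectPoints(np.array(P,float).reshape(-1,1,3),c['rvec'],c['tvec'],c['K'],c['dist'])[0].reshape(-1,2)
E
python3 - <<'E'
from h import *
for n in('top','side'): grab(n,n+'0.png')
o=readout.get_obs(); print(o, bot.tcp_to_grasp)
E
```

```text
{'clock': 0.1, 'joint_pos': array([-1.25698206e+00,  2.41351893e-01,  3.84942536e-03,  1.33520008e+00,
        1.53866750e-05,  1.57080352e+00]), 'joint_vel': array([-0.00098387, -0.0016471 ,  0.00422673, -0.00123036, -0.00081474,
        0.00099867]), 'tau': array([-7.26662875e-04, -3.73137331e+01,  2.53010505e+01,  1.08808035e-02,
        1.00565478e-05, -1.13162152e-06]), 'eef_pos': array([ 0.15417274, -0.47503738,  0.23049123]), 'tool_rot': array([ 9.87715425e-01,  1.56260458e-01, -1.41341407e-04, -9.42602880e-04]), 'ft_force': array([0.60639291, 0.99161316, 1.01983685]), 'ft_torque': array([ 0.01252435, -0.00636451, -0.01983528]), 'grasp_force': 0.0, 'grip_width': 0.08566411451743135} 0.0187
```

View pics/top0.png

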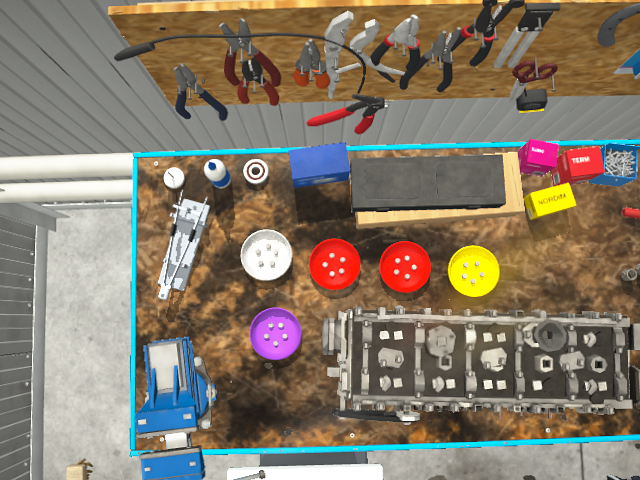

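View pics/side0.png

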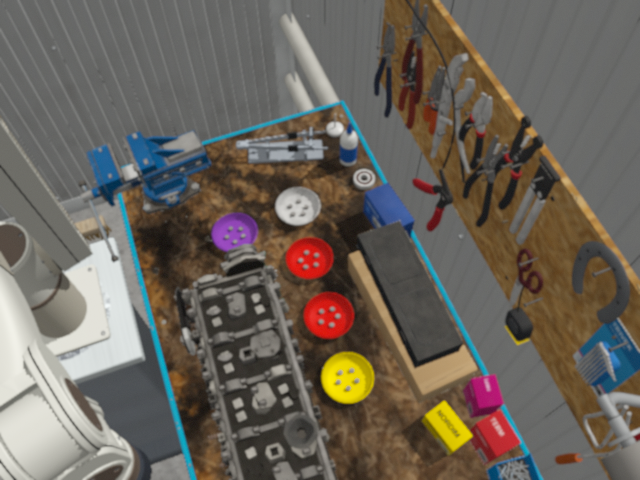

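Candidates for the dish in the top view: steel (266,254), purple (276,334), red (334,264) and (405,266), yellow (473,271). I choose the steel one. The only tweezers are on the rest at about (183,245). Next is a close crop of both.

```bash
python3 - <<'E'
from h import *
t=cv2.imread('pics/top0.png'); s=cv2.imread('pics/side0.png')
a=cv2.resize(t[180:310,140:300],None,fx=4.6,fy=4.6,interpolation=cv2.INTER_CUBIC)[:598]
cv2.imwrite('pics/ct.png',a)
c=load('top0')
print(onz(c,[[266,254]],.02),onz(c,[[183,245],[190,205],[165,295],[168,215],[191,200]],.045))
hsv=cv2.cvtColor(t,cv2.COLOR_BGR2HSV)
# dish blob
m=((hsv[...,1]<45)&(hsv[...,2]>120)).astype('u1')*255; m[:225]=0;m[285:]=0;m[:,:232]=0;m[:,300:]=0
k=max(cv2.findContours(m,0,2)[0],key=cv2.contourArea); e=cv2.minEnclosingCircle(k); print(e,onz(c,[e[0]],.02))
print(onz(c,[[e[0][0]-e[1],e[0][1]],[e[0][0]+e[1],e[0][1]]],.02))
E
```

```text
[[0.59022496 0.06755448 0.02      ]] [[0.6108345  0.23617079 0.045     ]
 [0.69414233 0.2217668  0.045     ]
 [0.5090719  0.27308785 0.045     ]
 [0.67442851 0.26768109 0.045     ]
 [0.70465245 0.21969768 0.045     ]]
((265.8140563964844, 254.55372619628906), 26.004594802856445) [[0.5890727  0.06796212 0.02      ]]
[[0.59058139 0.12240388 0.02      ]
 [0.58755938 0.01362149 0.02      ]]
```

View pics/ct.png

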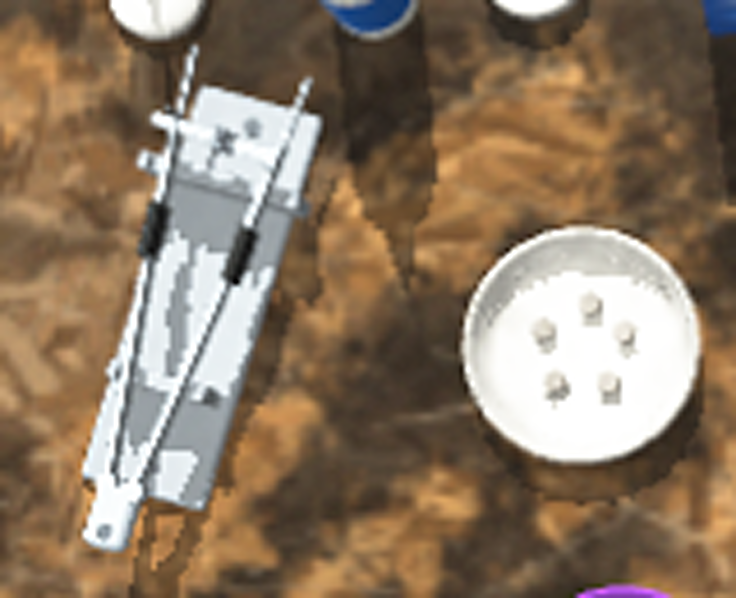

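The crop shows the tweezers with tips at the far end, crop (193,48) and (307,82). The black pads are at (152,229) and (240,255), the hinges near (129,482). The steel-white dish at (582,345) is the one meant.

```bash
python3 - <<'E'
from h import *
c=load('top0')
f=lambda *p:[[140+u/4.6-.4,180+v/4.6-.4] for u,v in p]
P=onz(c,f((152,229),(240,255)),.053); H=onz(c,f((118,480),(140,485)),.045)
T=onz(c,f((193,48),(307,82)),.041)
p,h,t=P.mean(0),H.mean(0),T.mean(0)
print(P,p,h,t,[np.degrees(np.arctan2(*(a-b)[1::-1])) for a,b in((t,h),(p,h),(t,p))],np.linalg.norm((t-h)[:2]),np.linalg.norm((t-p)[:2]))
E
```

```text
[[0.64272944 0.25583575 0.053     ]
 [0.62988103 0.2162768  0.053     ]] [0.63630524 0.23605627 0.053     ] [0.5303697  0.26771226 0.045     ] [0.71863275 0.21444308 0.041     ] [np.float64(-15.798904150301343), np.float64(-16.637360903445753), np.float64(-14.709753038404811)] 0.19565424035236037 0.0851172670887348
```

Call:
jog_arm:
  motion:
    - {"x": 42,"y": -33,"z": 0,"spin": -9}
    - {"x": 85,"y": -66,"z": 0,"spin": -18}
    - {"x": 127,"y": -99,"z": 0,"spin": -27}
    - {"x": 170,"y": -132,"z": 0,"spin": -36}
    - {"x": 212,"y": -165,"z": 0,"spin": -45}
    - {"x": 254,"y": -198,"z": 0,"spin": -54}
    - {"x": 297,"y": -231,"z": 0,"spin": -63}
    - {"x": 339,"y": -264,"z": 0,"spin": -73}

```text
validation failed for argument at $.mo...
```

Call:
jog_arm:
  motion:
    - {"x": 42,"y": -33,"z": 0,"spin": -9,"fingers": -1}
    - {"x": 85,"y": -66,"z": 0,"spin": -18,"fingers": -1}
    - {"x": 127,"y": -99,"z": 0,"spin": -27,"fingers": -1}
    - {"x": 170,"y": -132,"z": 0,"spin": -36,"fingers": -1}
    - {"x": 212,"y": -165,"z": 0,"spin": -45,"fingers": -1}
    - {"x": 254,"y": -198,"z": 0,"spin": -54,"fingers": -1}
    - {"x": 297,"y": -231,"z": 0,"spin": -63,"fingers": -1}
    - {"x": 339,"y": -264,"z": 0,"spin": -73,"fingers": -1}

```text
clock: 1.1
eef_pos: [0.3959, -0.1182, 0.2311]
tool_rot: [0.699, 0.715, -0.0, -0.0]
ft_force: [0.9, -0.3, 0.5]
grip_width: 0.0857
grasp_force: 0.0
```

Call:
jog_arm:
  motion:
    - {"x": 44,"y": 31,"z": 0,"spin": -9,"fingers": -1}
    - {"x": 88,"y": 62,"z": 0,"spin": -18,"fingers": -1}
    - {"x": 131,"y": 92,"z": 0,"spin": -27,"fingers": -1}
    - {"x": 175,"y": 123,"z": 0,"spin": -36,"fingers": -1}
    - {"x": 219,"y": 154,"z": 0,"spin": -45,"fingers": -1}
    - {"x": 262,"y": 184,"z": 0,"spin": -54,"fingers": -1}
    - {"x": 306,"y": 215,"z": 10,"spin": -63,"fingers": -1}
    - {"x": 350,"y": 246,"z": 25,"spin": -73,"fingers": -1}

```text
clock: 2.1
eef_pos: [0.6362, 0.2359, 0.206]
tool_rot: [0.137, 0.991, 0.0, 0.0]
ft_force: [0.2, 0.5, 1.1]
grip_width: 0.0856
grasp_force: 0.0
```

```bash
python3 - <<'E'
from h import *
c=grab('wrist','w1.png'); o=readout.get_obs(); print(o['eef_pos'],o['tool_rot'],o['joint_pos'])
print(c['rvec'],c['tvec'], proj(c,[[.636,.236,.053],[.719,.214,.041],[.530,.268,.045]]))
E
```

```text
[0.63740165 0.24159646 0.19912493] [ 1.32161717e-01  9.91225344e-01  4.74147341e-04 -2.31795730e-03] [0.3609524  0.63616192 0.53009759 1.46836555 0.00303123 0.62604666]
[-2.32299516 -1.76068215 -0.24177048] [-0.3994795  -0.55656294  0.20698581] [[319.78085759 217.03310647]
 [321.19431744 306.06537641]
 [322.59551776  72.37410064]]
```

View pics/w1.png

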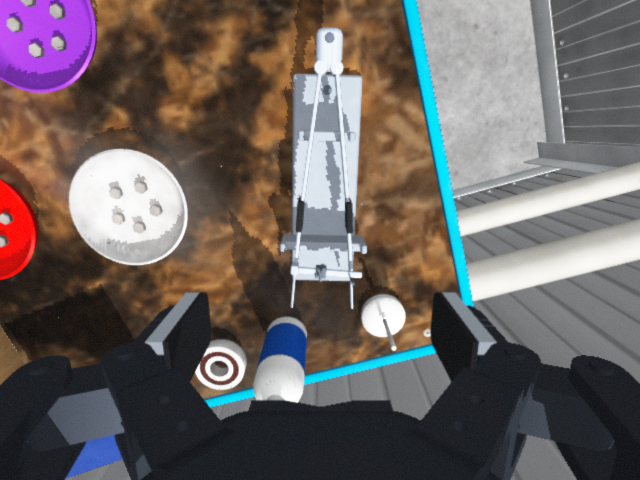

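The wrist view shows the tweezers with pads at (300,216) and (349,216), tips at (292,305) and (352,305), and hinges at about (322,68) and (337,68). The bottle, magnet and bearing lie well beyond the tips, and the dish is at left (128,206).

```bash
python3 - <<'E'
from h import *
for i in range(2):
    c=grab('wrist','w2.png'); o=readout.get_obs(); print(o['eef_pos'],o['tool_rot'],o['joint_vel'].round(3))
g=cv2.cvtColor(c['pixels'],cv2.COLOR_RGB2GRAY)
m=(g<60).astype('u1'); m[:190]=0; m[245:]=0; m[:,:290]=0; m[:,362:]=0
n,_,s,ce=cv2.connectedComponentsWithStats(m)
b=[(s[i],ce[i]) for i in range(1,n) if s[i][4]>40]; print(b)
def show(P,H,T):
    p,h,t=P.mean(0),H.mean(0),T.mean(0)
    print(P,p,h,t,[np.degrees(np.arctan2(*(a-b)[1::-1])) for a,b in((t,h),(p,h))],np.linalg.norm((t-h)[:2]),np.linalg.norm((P[0]-P[1])[:2]))
show(onz(c,[[300,216],[349,216]],.05),onz(c,[[322,68],[337,68]],.045),onz(c,[[292.5,305],[352,305]],.041))
E
```

```text
[0.63518619 0.23849731 0.1992134 ] [ 0.13616917  0.99067782 -0.00127988 -0.00371287] [-0.048 -0.085 -0.073  0.04  -0.036  0.059]
[0.63449237 0.2362594  0.20121051] [ 0.13802133  0.99042269 -0.00169141 -0.00318437] [-0.037 -0.082 -0.028  0.016 -0.014  0.014]
[(array([294, 203,   8,  34, 169], dtype=int32), array([297.05325444, 220.34911243])), (array([344, 206,   7,  32, 178], dtype=int32), array([346.61235955, 221.83146067]))]
[[0.62779194 0.22351775 0.05      ]
 [0.63840686 0.26155538 0.05      ]] [0.6330994  0.24253657 0.05      ] [0.52693132 0.27580664 0.045     ] [0.71236603 0.21860291 0.041     ] [np.float64(-17.14418239938372), np.float64(-17.399514021328677)] 0.19405746225190623 0.03949098656964785
```

```bash
python3 - <<'E'
from h import *
c=load('w2'); P=onz(c,[[297.05,220.35],[346.6,221.8]],.047); print(P,P.mean(0),np.degrees(np.arctan2(P[1,1]-P[0,1],P[1,0]-P[0,0]))-90)
c=load('w1'); P=onz(c,[[300,216],[349,216]],.047); print(P.mean(0)); print(readout.get_obs()['eef_pos'])
E
```

```text
[[0.63121617 0.21981814 0.047     ]
 [0.64327029 0.25849458 0.047     ]] [0.63724323 0.23915636 0.047     ] -17.310456516785408
[0.63754203 0.23964469 0.047     ]
[0.63449237 0.2362594  0.20121051]
```

Call:
jog_arm:
  motion:
    - {"x": 0,"y": 2,"z": 35,"spin": 0,"fingers": -1}
    - {"x": 0,"y": 2,"z": 75,"spin": 0,"fingers": -1}
    - {"x": 0,"y": 2,"z": 110,"spin": 0,"fingers": -1}
    - {"x": 0,"y": 2,"z": 130,"spin": 0,"fingers": -1}
    - {"x": 0,"y": 2,"z": 145,"spin": 0,"fingers": -1}
    - {"x": 0,"y": 2,"z": 150,"spin": 0,"fingers": -1}
    - {"x": 0,"y": 2,"z": 150,"spin": 0,"fingers": -1}
    - {"x": 0,"y": 2,"z": 150,"spin": 0,"fingers": -1}

```text
clock: 3.25
eef_pos: [0.6366, 0.2365, 0.0576]
tool_rot: [0.139, 0.99, 0.001, 0.001]
ft_force: [-0.6, 0.3, -0.1]
grip_width: 0.0852
grasp_force: 0.0
```

```bash
python3 - <<'E'
from h import *
c=grab('wrist','w3.png'); o=readout.get_obs(); print(o['eef_pos'],o['tool_rot'],o['joint_vel'].round(3))
E
```

```text
[0.6365879  0.23652534 0.05758758] [1.39380079e-01 9.90238366e-01 5.10066323e-04 9.54508189e-04] [-0.     0.003 -0.004  0.001  0.002  0.   ]
```

View pics/w3.png

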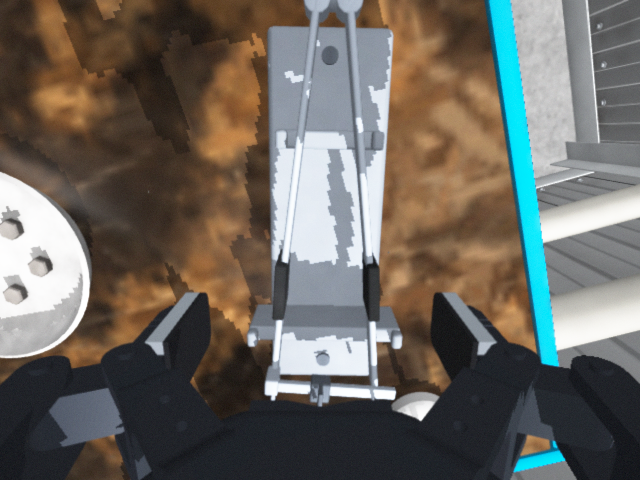

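The pads are at (281,290) and (372,290), midway between the open fingers, with the line turned slightly. I'll check the fore-aft position numerically.

```bash
python3 - <<'E'
from h import *
c=load('w3'); P=onz(c,[[281,290],[372,290]],.044); H=onz(c,[[315,5],[349,5]],.042).mean(0);p=P.mean(0)
d=p-[.6366,.2365,0]; a=np.radians(164); R=np.array([[np.cos(a),np.sin(a)],[np.sin(a),-np.cos(a)]])
print(p,R@d[:2],np.degrees(np.arctan2(*(p-H)[1::-1])))
E
```

```text
[0.63934376 0.23909706 0.044     ] [-0.00192162  0.00325274] -16.801701578577635
```

Call:
jog_arm:
  motion:
    - {"x": -2,"y": 3,"z": 10,"spin": 1,"fingers": -1}
    - {"x": -2,"y": 3,"z": 22,"spin": 1,"fingers": -1}
    - {"x": -2,"y": 3,"z": 32,"spin": 1,"fingers": -1}
    - {"x": -2,"y": 3,"z": 38,"spin": 1,"fingers": -1}
    - {"x": -2,"y": 3,"z": 38,"spin": 1,"fingers": -0.3}
    - {"x": -2,"y": 3,"z": 38,"spin": 1,"fingers": -0.3}
    - {"x": -2,"y": 3,"z": 38,"spin": 1,"fingers": -0.3}
    - {"x": -2,"y": 3,"z": 38,"spin": 1,"fingers": -0.3}

```text
clock: 4.3
eef_pos: [0.6388, 0.2387, 0.0188]
tool_rot: [0.148, 0.989, 0.0, 0.0]
ft_force: [-0.3, 0.0, -0.2]
grip_width: 0.0557
grasp_force: 0.0
```

Call:
jog_arm:
  motion:
    - {"x": 0,"y": 0,"z": 0,"spin": 0,"fingers": -0.1}
    - {"x": 0,"y": 0,"z": 0,"spin": 0,"fingers": 0}
    - {"x": 0,"y": 0,"z": 0,"spin": 0,"fingers": 0.08}
    - {"x": 0,"y": 0,"z": 0,"spin": 0,"fingers": 0.08}
    - {"x": 0,"y": 0,"z": 0,"spin": 0,"fingers": 0.08}
    - {"x": 0,"y": 0,"z": 0,"spin": 0,"fingers": 0.08}

```text
clock: 5.05
eef_pos: [0.6394, 0.2388, 0.0197]
tool_rot: [0.148, 0.989, 0.0, 0.001]
ft_force: [0.1, -0.7, 5.3]
grip_width: 0.0393
grasp_force: 8.2
```

```bash
python3 - <<'E'
from h import *
c=grab('wrist','w4.png'); o=readout.get_obs(); print(o['eef_pos'],o['grip_width'],o['grasp_force'])
i=cv2.imread('pics/w4.png'); cv2.imwrite('pics/w4c.png',cv2.resize(i[240:480,160:480],None,fx=2.5,fy=2.5,interpolation=cv2.INTER_CUBIC))
E
```

```text
[0.63942495 0.23880369 0.01968915] 0.03961974844326303 8.249764926731586
```

View pics/w4c.png

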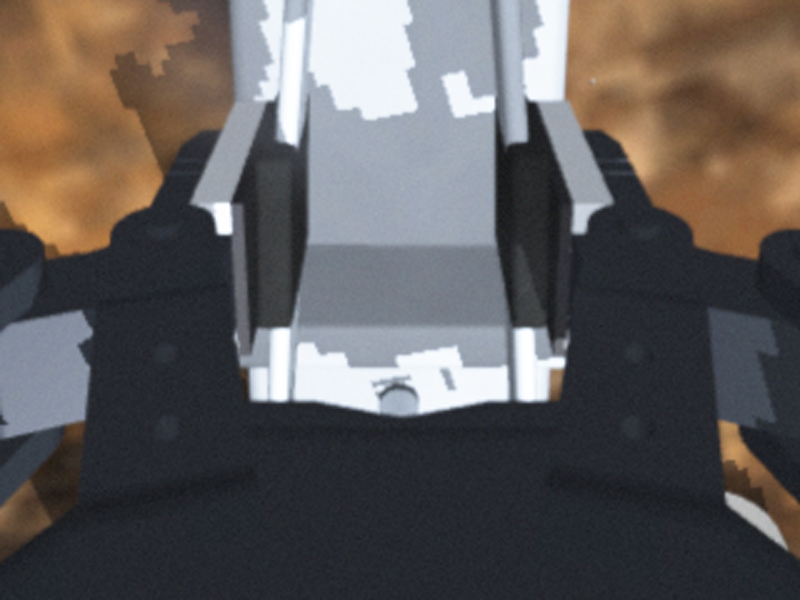

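The pads are gripped evenly at 8 N. The gripper hides the pointer from the wrist camera, so I'll lift and use the fixed cameras.

Call:
jog_arm:
  motion:
    - {"x": 0,"y": 0,"z": -5,"spin": 0,"fingers": 0.1}
    - {"x": 0,"y": 0,"z": -20,"spin": 0,"fingers": 0.1}
    - {"x": 0,"y": 0,"z": -45,"spin": 0,"fingers": 0.1}
    - {"x": 0,"y": 0,"z": -75,"spin": 0,"fingers": 0.1}
    - {"x": 0,"y": 0,"z": -100,"spin": 0,"fingers": 0.1}
    - {"x": 0,"y": 0,"z": -115,"spin": 0,"fingers": 0.1}
    - {"x": 0,"y": 0,"z": -120,"spin": 0,"fingers": 0.1}
    - {"x": 0,"y": 0,"z": -120,"spin": 0,"fingers": 0.1}

```text
clock: 6.1
eef_pos: [0.6384, 0.2385, 0.1379]
tool_rot: [0.148, 0.989, -0.0, -0.0]
ft_force: [-0.7, -0.7, -1.1]
grip_width: 0.0386
grasp_force: 7.0
```

```bash
python3 - <<'E'
from h import *
o=readout.get_obs(); print(o['eef_pos'],o['tool_rot'],o['grip_width'],o['grasp_force'],o['joint_pos'])
for n in('top','side'):
    c=grab(n,n+'1.png'); oo,_=ray(c,[[320,240]]); print(n,oo,c['K'][0,0])
    for q in ([.692,.222,.18],[.56,.08,.18]): print(np.linalg.norm(oo-q),proj(c,q))
t=cv2.imread('pics/top1.png'); s=cv2.imread('pics/side1.png')
u=lambda i,cx,cy:cv2.resize(i[cy-50:cy+50,cx-66:cx+66],None,fx=3,fy=3,interpolation=cv2.INTER_CUBIC)
c1=proj(load('top1'),[.692,.222,.18])[0].astype(int);c2=proj(load('side1'),[.692,.222,.18])[0].astype(int)
cv2.imwrite('pics/l.png',np.hstack([u(t,*c1),u(s,*c2)]))
E
```

```text
[0.63836172 0.23847729 0.13790278] [ 1.48007449e-01  9.88986185e-01 -1.54442958e-04 -3.10400714e-04] 0.038581812198563256 6.96916289627552 [3.57508871e-01 6.55062518e-01 4.05045558e-01 1.32147209e+00
 3.07550366e-05 6.54615332e-01]
top [ 0.45154921 -0.04790986  1.28382024] 608.7722350793374
1.1615020628967967 [[174.18884991 192.61180864]]
1.1164862884103928 [[251.289721   261.31904672]]
side [ 0.37331912 -0.68870088  1.22946008] 601.467339331653
1.4255876181012197 [[314.34898793 101.86219907]]
1.3141983316927488 [[280.26445171 164.21591574]]
```

View pics/l.png

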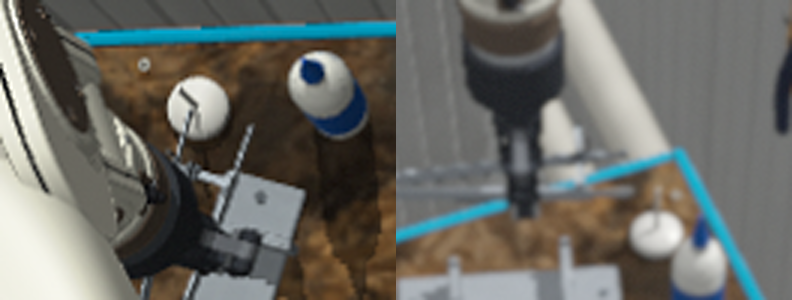

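The tweezers hang level, with the index bar at about (205,175) in the left panel. It is too coarse there and too hidden to read the pointer. I'll set them back in the rest and regrip with a half turn, so the wrist camera faces the tips and pointer.

Call:
jog_arm:
  motion:
    - {"x": 0,"y": 0,"z": 20,"spin": 0,"fingers": 0.1}
    - {"x": 0,"y": 0,"z": 60,"spin": 0,"fingers": 0.1}
    - {"x": 0,"y": 0,"z": 95,"spin": 0,"fingers": 0.1}
    - {"x": 0,"y": 0,"z": 112,"spin": 0,"fingers": 0.1}
    - {"x": 0,"y": 0,"z": 119,"spin": 0,"fingers": 0.1}
    - {"x": 0,"y": 0,"z": 119,"spin": 0,"fingers": 0.05}
    - {"x": 0,"y": 0,"z": 119,"spin": 0,"fingers": -0.1}
    - {"x": 0,"y": 0,"z": 119,"spin": 0,"fingers": -0.3}

```text
clock: 7.2
eef_pos: [0.6394, 0.2389, 0.0203]
tool_rot: [0.148, 0.989, 0.0, 0.001]
ft_force: [1.0, 0.3, 0.4]
grip_width: 0.0558
grasp_force: 0.0
```

Call:
jog_arm:
  motion:
    - {"x": 0,"y": 0,"z": 0,"spin": 0,"fingers": -1}
    - {"x": 0,"y": 0,"z": 0,"spin": 0,"fingers": -1}
    - {"x": 0,"y": 0,"z": -15,"spin": 0,"fingers": -1}
    - {"x": 0,"y": 0,"z": -45,"spin": 0,"fingers": -1}
    - {"x": 0,"y": 0,"z": -80,"spin": 0,"fingers": -1}
    - {"x": 0,"y": 0,"z": -110,"spin": 0,"fingers": -1}
    - {"x": 0,"y": 0,"z": -120,"spin": -10,"fingers": -1}
    - {"x": 0,"y": 0,"z": -120,"spin": -20,"fingers": -1}

```text
clock: 8.2
eef_pos: [0.6398, 0.239, 0.1427]
tool_rot: [-0.029, 1.0, 0.001, 0.002]
ft_force: [-0.1, -0.1, -0.6]
grip_width: 0.0857
grasp_force: 0.0
```

Call:
jog_arm:
  motion:
    - {"x": 0,"y": 0,"z": 0,"spin": -10,"fingers": -1}
    - {"x": 0,"y": 0,"z": 0,"spin": -20,"fingers": -1}
    - {"x": 0,"y": 0,"z": 0,"spin": -30,"fingers": -1}
    - {"x": 0,"y": 0,"z": 0,"spin": -40,"fingers": -1}
    - {"x": 0,"y": 0,"z": 0,"spin": -50,"fingers": -1}
    - {"x": 0,"y": 0,"z": 0,"spin": -60,"fingers": -1}
    - {"x": 0,"y": 0,"z": 0,"spin": -70,"fingers": -1}
    - {"x": 0,"y": 0,"z": 0,"spin": -80,"fingers": -1}

```text
clock: 9.2
eef_pos: [0.6388, 0.2387, 0.1407]
tool_rot: [-0.665, 0.747, -0.0, 0.001]
ft_force: [-0.0, -0.4, -0.6]
grip_width: 0.0854
grasp_force: 0.0
```

Call:
jog_arm:
  motion:
    - {"x": 0,"y": 0,"z": 0,"spin": -10,"fingers": -1}
    - {"x": 0,"y": 0,"z": 0,"spin": -20,"fingers": -1}
    - {"x": 0,"y": 0,"z": 0,"spin": -30,"fingers": -1}
    - {"x": 0,"y": 0,"z": 0,"spin": -40,"fingers": -1}
    - {"x": 0,"y": 0,"z": 0,"spin": -50,"fingers": -1}
    - {"x": 0,"y": 0,"z": 0,"spin": -60,"fingers": -1}
    - {"x": 0,"y": 0,"z": 0,"spin": -70,"fingers": -1}
    - {"x": 0,"y": 0,"z": 0,"spin": -80,"fingers": -1}

```text
clock: 10.2
eef_pos: [0.6389, 0.2387, 0.1407]
tool_rot: [0.989, -0.145, 0.001, -0.0]
ft_force: [-0.7, -0.7, -0.6]
grip_width: 0.0856
grasp_force: 0.0
```

Call:
jog_arm:
  motion:
    - {"x": 0,"y": 0,"z": 20,"spin": 0,"fingers": -1}
    - {"x": 0,"y": 0,"z": 50,"spin": 0,"fingers": -1}
    - {"x": 0,"y": 0,"z": 70,"spin": 0,"fingers": -1}
    - {"x": 0,"y": 0,"z": 80,"spin": 0,"fingers": -1}
    - {"x": 0,"y": 0,"z": 80,"spin": 0,"fingers": -1}
    - {"x": 0,"y": 0,"z": 80,"spin": 0,"fingers": -1}

```text
clock: 10.95
eef_pos: [0.6394, 0.2389, 0.0608]
tool_rot: [0.989, -0.148, 0.001, -0.001]
ft_force: [0.2, -0.5, -0.3]
grip_width: 0.0856
grasp_force: 0.0
```

```bash
python3 - <<'E'
from h import *
c=grab('wrist','w5.png'); o=readout.get_obs(); print(o['clock'],o['eef_pos'],o['tool_rot'],o['joint_pos'])
E
```

```text
11.0 [0.63951528 0.23887904 0.06086618] [ 9.88981293e-01 -1.48035188e-01  1.10199749e-03 -6.08460469e-04] [ 3.57484284e-01  7.06256891e-01  2.91953032e-01  1.15397483e+00
 -3.97401114e-06 -2.48694559e+00]
```

View pics/w5.png

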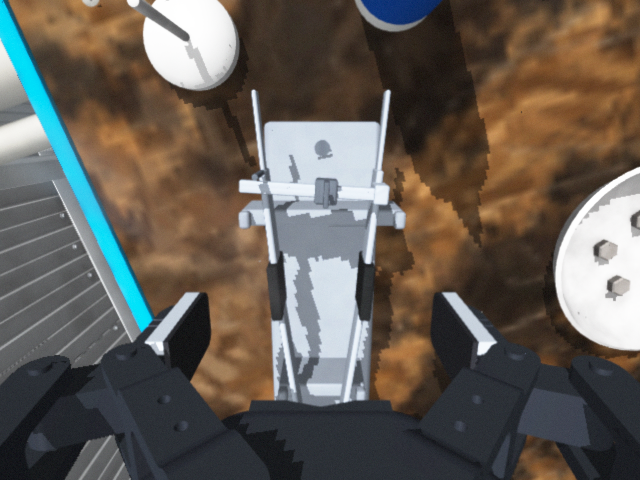

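The half turn works. The pointer pin is at about (259,176), the collar at (325,190), and the pads at (277,286) and (365,286), centred between the fingers. The tweezers sit properly in the rest. Now grip and lift.

Call:
jog_arm:
  motion:
    - {"x": 0,"y": 0,"z": 15,"spin": 0,"fingers": -1}
    - {"x": 0,"y": 0,"z": 30,"spin": 0,"fingers": -1}
    - {"x": 0,"y": 0,"z": 41,"spin": 0,"fingers": -0.3}
    - {"x": 0,"y": 0,"z": 41,"spin": 0,"fingers": -0.3}
    - {"x": 0,"y": 0,"z": 41,"spin": 0,"fingers": -0.1}
    - {"x": 0,"y": 0,"z": 41,"spin": 0,"fingers": 0.1}
    - {"x": 0,"y": 0,"z": 41,"spin": 0,"fingers": 0.1}
    - {"x": 0,"y": 0,"z": 41,"spin": 0,"fingers": 0.1}

```text
clock: 12.0
eef_pos: [0.639, 0.2387, 0.0189]
tool_rot: [0.989, -0.148, 0.001, -0.0]
ft_force: [0.6, 0.0, 1.1]
grip_width: 0.0388
grasp_force: 7.0
```

Call:
jog_arm:
  motion:
    - {"x": 0,"y": 0,"z": -5,"spin": 0,"fingers": 0.1}
    - {"x": 0,"y": 0,"z": -20,"spin": 0,"fingers": 0.1}
    - {"x": 0,"y": 0,"z": -45,"spin": 0,"fingers": 0.1}
    - {"x": 0,"y": 0,"z": -75,"spin": 0,"fingers": 0.1}
    - {"x": 0,"y": 0,"z": -100,"spin": 0,"fingers": 0.1}
    - {"x": 0,"y": 0,"z": -105,"spin": 0,"fingers": 0.1}
    - {"x": 0,"y": 0,"z": -105,"spin": 0,"fingers": 0.1}
    - {"x": 0,"y": 0,"z": -105,"spin": 0,"fingers": 0.1}

```text
clock: 13.0
eef_pos: [0.6377, 0.2382, 0.1218]
tool_rot: [0.989, -0.148, -0.001, 0.001]
ft_force: [-0.0, 0.6, -1.2]
grip_width: 0.0385
grasp_force: 7.0
```

```bash
python3 - <<'E'
from h import *
c=grab('wrist','w6.png'); o=readout.get_obs(); print(o['clock'],o['eef_pos'],o['tool_rot'],o['grip_width'],o['grasp_force'])
i=cv2.imread('pics/w6.png'); cv2.imwrite('pics/w6c.png',cv2.resize(i[60:310,200:450],None,fx=2.4,fy=2.4,interpolation=cv2.INTER_CUBIC))
E
```

```text
13.05 [0.63768478 0.23822552 0.12166159] [ 9.88985828e-01 -1.48003211e-01 -1.25706633e-03  7.08721818e-04] 0.03847243823957339 6.995583772659302
```

View pics/w6c.png

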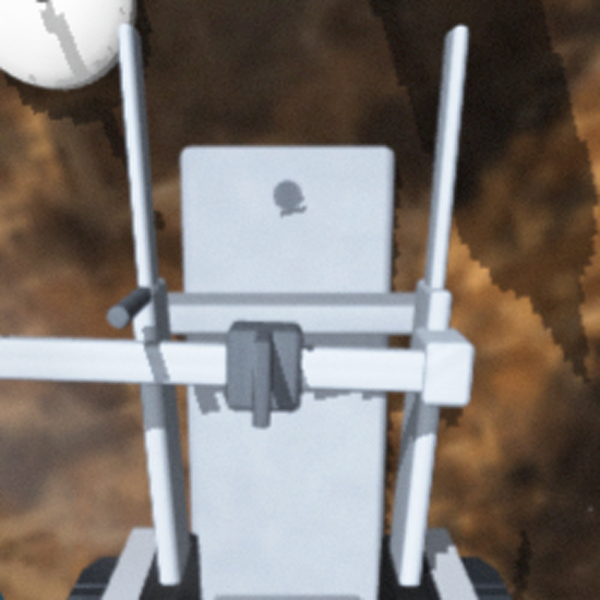

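The pin is clear, with its top at crop (119,317) and base at (150,295). The collar's fin has its edge along crop x≈262, from y≈335 to 425. I'll work out the offset along the bar.

```bash
cat >> h.py <<'E'
from scipy.spatial.transform import Rotation as Ro
def tool(c,uv,xt,eef,q):  # ray hit with plane tool-x = xt -> tool coords (y flipped to tweezers y), height above grasp
    R=Ro.from_quat(q).as_matrix(); o,d=ray(c,uv); o=R.T@(o-eef); d=d@R
    p=o+d*((xt-o[0])/d[:,0])[:,None]; return np.c_[p[:,0],-p[:,1],-p[:,2]]*1e3
E
python3 - <<'E'
from h import *
c=load('w6'); e=[.63768,.23823,.12166]; q=[.98899,-.148,-.001257,.00071]
f=lambda *p:[[200+u/2.4-.3,60+v/2.4-.3] for u,v in p]
for dx in(-.003,0,.003):
  print(dx,'pin top/base',tool(c,f((121,313),(150,295)),.053+dx,e,q).round(1).tolist(),'fin',tool(c,f((262,380),(262,335),(262,424)),.045+dx,e,q).round(1).tolist(),'tips',tool(c,f((126,32),(458,32)),.084+dx,e,q).round(1).tolist())
E
```

```text
-0.003 pin top/base [[50.0, 21.6, 31.5], [50.0, 20.5, 14.5]] fin [[42.0, 3.8, 34.4], [42.0, 4.7, 2.4], [42.0, 3.2, 54.6]] tips [[81.0, 17.1, 45.0], [81.0, -16.9, 45.0]]
0 pin top/base [[53.0, 17.9, 51.1], [53.0, 17.0, 37.0]] fin [[45.0, 3.4, 47.4], [45.0, 4.2, 19.2], [45.0, 2.8, 65.2]] tips [[84.0, 20.7, 23.6], [84.0, -20.6, 23.6]]
0.003 pin top/base [[56.0, 14.2, 70.6], [56.0, 13.5, 59.5]] fin [[48.0, 3.0, 60.4], [48.0, 3.7, 36.0], [48.0, 2.5, 75.8]] tips [[87.0, 24.4, 2.2], [87.0, -24.4, 2.3]]
```

The pointer is about 14 mm left of the mark and the tips 41 mm apart, so the opening must drop to about 28.8 mm (closure ≈0.33). First I'll move over the dish, going back, then sideways, then back, to stay clear of the vice and bottle.

Call:
jog_arm:
  motion:
    - {"x": -15,"y": 5,"z": 0,"spin": 0,"fingers": 0.14}
    - {"x": -32,"y": 10,"z": 0,"spin": 0,"fingers": 0.18}
    - {"x": -48,"y": 15,"z": 0,"spin": 0,"fingers": 0.2}
    - {"x": -40,"y": 40,"z": 0,"spin": 0,"fingers": 0.22}
    - {"x": -32,"y": 68,"z": 0,"spin": 0,"fingers": 0.24}
    - {"x": -23,"y": 96,"z": 0,"spin": 0,"fingers": 0.26}
    - {"x": -15,"y": 125,"z": 0,"spin": 0,"fingers": 0.28}
    - {"x": -5,"y": 154,"z": 0,"spin": 0,"fingers": 0.28}

```text
clock: 14.05
eef_pos: [0.5879, 0.0918, 0.1222]
tool_rot: [0.989, -0.148, -0.001, 0.0]
ft_force: [0.6, -0.5, -0.4]
grip_width: 0.0307
grasp_force: 11.5
```

Call:
jog_arm:
  motion:
    - {"x": -20,"y": 6,"z": 0,"spin": 0,"fingers": 0.28}
    - {"x": -40,"y": 12,"z": 3,"spin": 0,"fingers": 0.28}
    - {"x": -60,"y": 18,"z": 8,"spin": 0,"fingers": 0.28}
    - {"x": -75,"y": 23,"z": 15,"spin": 0,"fingers": 0.28}
    - {"x": -75,"y": 23,"z": 15,"spin": 0,"fingers": 0.3}
    - {"x": -75,"y": 23,"z": 15,"spin": 0,"fingers": 0.3}
    - {"x": -75,"y": 23,"z": 15,"spin": 0,"fingers": 0.3}
    - {"x": -75,"y": 23,"z": 15,"spin": 0,"fingers": 0.3}

```text
clock: 15.05
eef_pos: [0.5109, 0.0928, 0.1084]
tool_rot: [0.989, -0.148, 0.0, -0.0]
ft_force: [-0.3, -0.1, -0.4]
grip_width: 0.0301
grasp_force: 12.2
```

```bash
python3 - <<'E'
from h import *
c=grab('wrist','w7.png'); o=readout.get_obs(); print(o['clock'],o['eef_pos'].tolist(),o['tool_rot'].tolist(),o['grip_width'],o['grasp_force'])
i=cv2.imread('pics/w7.png'); cv2.imwrite('pics/w7c.png',cv2.resize(i[60:310,190:440],None,fx=2.4,fy=2.4,interpolation=cv2.INTER_CUBIC))
E
```

```text
15.1 [0.5107531651782704, 0.09276370817849366, 0.10837300966496821] [0.9889806668436396, -0.14804460309215922, 0.0001785317132924472, -6.504784805365534e-05] 0.029780589345978617 12.213591188192368
```

View pics/w7c.png

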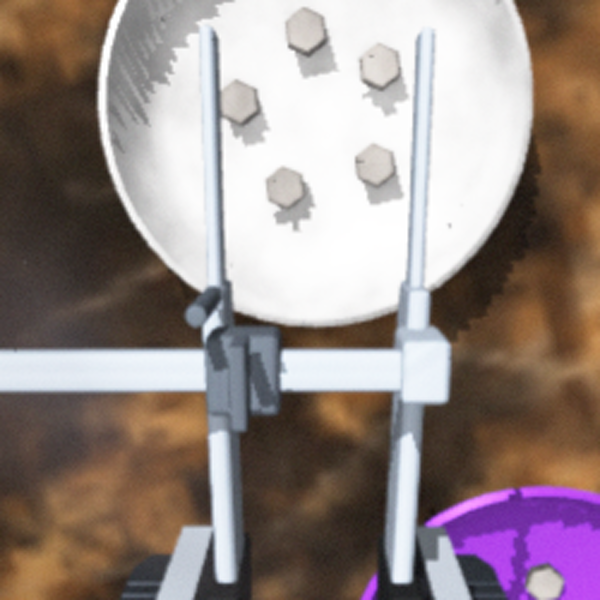

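The pin top is at crop (198,309). The fin, centred in the collar, is at crop x≈240. The tips at (207,30) and (426,30) are over the steel dish.

```bash
python3 - <<'E'
from h import *
c=load('w7'); e=[.51075,.09276,.10837]; q=[.98898,-.14804,0,0]
f=lambda *p:[[190+u/2.4-.3,60+v/2.4-.3] for u,v in p]
def atz(uv,h):
    P=onz(c,uv,e[2]+h)-e; return (P@Ro.from_quat(q).as_matrix()*[1,-1,-1]*1e3).round(1).tolist()
for h in (.044,.047,.052): print(h,'pin',atz(f((200,306)),h),'fin',atz(f((240,380),(240,345),(240,426)),h))
print('tips',atz(f((207,30),(426,30)),.0236),tool(c,f((207,30),(426,30)),.084,e,q))
# same on w6 for check of heights
P=onz(c,f((207,30),(426,30)),.132).mean(0); print('tips world',P)
g=cv2.cvtColor(cv2.imread('pics/w7.png'),6)[200:225,270:312]; print(g[8:18:3])
E
```

```text
0.044 pin [[52.8, 13.1, 44.0]] fin [[44.4, 8.8, 44.0], [48.4, 8.7, 44.0], [38.9, 8.9, 44.0]]
0.047 pin [[53.3, 12.7, 47.0]] fin [[45.1, 8.5, 47.0], [49.0, 8.4, 47.0], [39.8, 8.6, 47.0]]
0.052 pin [[54.0, 12.0, 52.0]] fin [[46.2, 8.1, 52.0], [49.9, 8.0, 52.0], [41.2, 8.2, 52.0]]
tips [[84.3, 13.7, 23.6], [84.4, -13.6, 23.6]] [[ 84.          13.39197641  26.02929385]
 [ 84.         -13.31922474  26.06868027]]
tips world [0.59140587 0.06808816 0.132     ]
[[243 244 243 242 235 178 135 103  85  84  83  83  85 100 130 141 143 135
  136 132 127 102  64  57  69  87  83  89 107 140 145 143 141 131 115  92
  107 192 242 244 243 244]
 [242 242 242 241 233 175 141 127 106  86  82  84  83  84 101 127 136 138
  133 136 126 101  63  50  71  85  86  81  87 108 137 140 141 133 117  97
  100 161 207 241 243 242]
 [241 241 241 240 234 201 146 140 133 114 107 109 115 137 137 131 136 138
  136 134 128 104  69  53  70  84  87  85  82  88 105 138 140 131 115  94
  107 163 174 210 239 241]
 [242 242 242 242 236 198 145 138 140 144 142 137 143 143 135 128 139 137
  136 136 128 109  78  63  86  86  84  83  87  82  89 108 137 130 115  92
  138 220 241 242 242 242]]
```

Tips are within 2 mm of the dish centre. The pointer is still about 4 mm left of the mark, so squeeze by about 0.06 more closure.

Call:
jog_arm:
  motion:
    - {"x": 0,"y": 0,"z": 0,"spin": 0,"fingers": 0.33}
    - {"x": 0,"y": 0,"z": 0,"spin": 0,"fingers": 0.36}
    - {"x": 0,"y": 0,"z": 0,"spin": 0,"fingers": 0.36}
    - {"x": 0,"y": 0,"z": 0,"spin": 0,"fingers": 0.36}
    - {"x": 0,"y": 0,"z": 0,"spin": 0,"fingers": 0.36}
    - {"x": 0,"y": 0,"z": 0,"spin": 0,"fingers": 0.36}

```text
clock: 15.85
eef_pos: [0.5103, 0.0927, 0.1083]
tool_rot: [0.989, -0.148, -0.0, -0.0]
ft_force: [-0.1, -0.3, -0.6]
grip_width: 0.0272
grasp_force: 14.0
```

```bash
python3 - <<'E'
from h import *
c=grab('wrist','w8.png'); o=readout.get_obs(); print(o['clock'],o['eef_pos'].tolist(),o['tool_rot'].tolist(),o['grip_width'],o['grasp_force'])
np.set_printoptions(linewidth=250)
for f in('w7','w8'):
    g=cv2.cvtColor(load(f)['pixels'],7); print(f); 
    for r in (*range(178,199,2),208,214,220,228,234,236,238): print(r,g[r,262:312])
    for r in (75,85): print(r,np.where(np.diff(g[r,265:380].astype(int))<-12)[0]+265)
E
```

```text
15.9 [0.5102783621160961, 0.09273513758164723, 0.10831396451565772] [0.9889885568448963, -0.14799200739732127, 1.2555389174570197e-05, -4.327004844182516e-06] 0.027555126040572878 13.95421788096428
w7
178 [ 50  47  49  38  43  72 133 193 227 236 235 235 233 230 217 225 226 224 203 175 129 101  89  97 164 234 237 236 237 237 238 237 239 239 240 240 242 241 243 243 244 245 246 247 248 249 249 250 250 251]
180 [ 45  54  54  53  40  41  43  54  83 131 183 214 220 182 127 110 100  91  94 106 129 115  97  98 157 231 238 239 239 238 238 238 238 238 239 239 242 242 241 242 241 242 244 244 246 245 248 249 250 250]
182 [ 50  51  49  51  43  38  40  40  43  46  58  82 104  97  95  89  84  73  64  77 103  96  87  91 145 220 239 241 240 242 242 241 242 240 240 239 239 240 242 240 242 243 243 244 245 247 247 249 250 250]
184 [ 45  43  43  46  47  39  43  45  51  63  91  93  93  90  85  71  62  54  51  67 102  95  84  90 140 219 237 239 241 242 243 242 243 244 244 242 242 241 242 243 242 243 244 243 244 245 246 247 248 248]
186 [ 42  40  39  45  49  43  55  72  91 104  98  88  80  80  68  59  49  4
[... 6019 characters left out ...]
3 144 142 145 145 145 143 143 139 134 127 118 110 109 104 102 105 119 141 136 134 132 120  90  55  75  98 105  87  83  77  61  43  45  43  41  43  37  39  41  39  46  39  39  38  41  40  38  39]
236 [144 143 145 149 145 148 149 146 145 140 138 132 133 130 126 120 114 111 116 133 139 134 132 119  90  79 121 131 116  91  87  77  55  40  39  39  38  39  42  40  44  42  43  43  38  47  45  41  43  38]
238 [139 141 144 144 143 143 138 139 139 137 136 134 131 127 128 117 117 104 108 128 137 134 133 122  99 103 143 137 116  92  86  77  57  41  38  37  40  44  41  40  45  42  47  44  49  46  42  43  41  42]
75 [280 284 285 286 308 322 323 356 361 362]
85 [280 284 285 286 313 338 353 354 355 361 362]
```

```bash
python3 - <<'E'
from h import *
def atz(c,e,q,uv,h):
    P=onz(c,uv,e[2]+h)-e; return (P@Ro.from_quat(q).as_matrix()*[1,-1,-1]*1e3)
D={'w7':([.51075,.09276,.10837],[.98898,-.14804,0.0002,0],(270.8,191.5),(288.9,236)),'w8':([.51028,.09274,.10831],[.98899,-.148,0,0],(278.3,191.3),(283,236))}
for f,(e,q,pin,fin) in D.items():
    c=load(f)
    for hp,hf in((.048,.048),(.051,.047),(.052,.05),(.056,.052)):
        a=atz(c,e,q,[pin],hp)[0];b=atz(c,e,q,[fin],hf)[0]; print(f,hp,hf,a.round(1),b.round(1),'diff',round(a[1]-b[1],2))
E
```

```text
w7 0.048 0.048 [52.3 13.2 48. ] [40.4  8.8 48. ] diff 4.41
w7 0.051 0.047 [52.8 12.8 51. ] [40.1  8.9 47. ] diff 3.92
w7 0.052 0.05 [52.9 12.6 52. ] [41.   8.6 50. ] diff 4.05
w7 0.056 0.052 [53.6 12.1 56. ] [41.5  8.4 52. ] diff 3.69
w8 0.048 0.048 [52.2 11.2 48. ] [40.2 10.3 48. ] diff 0.9
w8 0.051 0.047 [52.7 10.8 51. ] [40.  10.4 47. ] diff 0.45
w8 0.052 0.05 [52.9 10.7 52. ] [40.8 10.1 50. ] diff 0.65
w8 0.056 0.052 [53.5 10.3 56. ] [41.4  9.9 52. ] diff 0.4
```

The pointer is within about 0.5 mm of the fin, and the tips are about 2 mm from the dish centre at a height of about 0.13 m. Handing in.

```bash
python3 -c "
from h import *
o=readout.get_obs(); print(o['grip_width'],o['grasp_force'],abs(o['joint_vel']).max()); print(bot.job_done())"
```

```text
0.027555126040572878 13.95421788096428 0.001364649956733727
the job is handed in; nothing more can be done
None
```

I handed the job in with the tweezers still gripped and level over the steel dish, tips about 130 mm above the bench and 2 mm from the dish centre, and the pointer about 0.5 mm from the mark by the wrist camera; no verdict came back.

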